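Draw the soap tray home with the pull hook

TASK

The soap tray has been left too far back under the rack: pick up the pull hook, drop its pin into the tray's front loop and gently draw the tray between the guides until you feel it come up snug against the two stop posts, wherever they are clamped. Keep a steady, gentle push of the tray on the posts, about 10 N more pull than the sliding itself takes, for about a second so that it beds, and never yank or ram it. Then unhook, leave the tray there, and stand the hook back upright on its cork mat; do not touch the tray with the hand, tip the dispenser or nozzle, shift the sponge or jar, or strike the rack.

Things in the scene. Friction and masses are not known exactly. Their poses are not given: they have to be found in the camera images.
- hook: Pull hook, 0.22 kg, stands on its pin and rear foot. Origin: underside plane, straight below the grip's middle (8 mm behind the centre of mass); +x from grip to pin, z up. Rear foot: crossbar 56 wide (y), 8 high, at x = -49 on the underside plane, on a 16 mm wide stem.
- grip (a point): Middle of the hook's black grip, 64 mm above the hook's origin: a bar 90 long (x), 20 wide (y), 26 high, to be taken across its width from above. A 10 mm round rod runs level from it, at its height, to x = +120, where it turns down into the pin.
- pin (a point): Lower end of the hook's upright pin, 12 mm round: hook frame x = +120 mm, y = 0, z = 0 (underside plane).
- tray: Dark silicone tray, 120 (x) by 160 (y) by 40 mm high, walls 5 mm, loose on the dock plate. Origin: centre of its underside; front is -x. Loaded about 0.8 kg, friction about 0.6, both uncertain: it drags with 3 to 8 N. It starts with its origin at dock x = 160 to 190, up to 12 mm aside and 7 degrees askew.
- loop (a point): Middle of the opening of the tray's pull loop at bar height (tray frame x = -74.5, y = 0, z = 28 mm). The loop is a level U of 10 mm round steel bar on the tray's front: cross bar at x = -94 (centre), y from -30 to +30. Free opening: x from -89 to -60, y from -25 to +25.
- dock: Fixed dock: grey plate 4 mm thick, x from -50 to +250, y from -120 to +120 (origin on the table, +x away from the robot). The tray is drawn along the dock's -x; it is home when its front wall is on both stop posts (its origin then at dock x = +60 to +100 mm). Steel side guides, 30 mm high, inner faces at y = -83 and +83 for x from -12 to 55, flare outwards by 18 mm up to x = 90.
- stoprail: The dock's adjustable stop (same origin and axes as the dock): two rails on the plate carry two firmly clamped rigid stop posts, each 14 (x) by 22 (y) mm, 38 mm high, at y = -63 and +63, both at the same setting. Their faces meet the tray's front wall. Where along the rails they are clamped is not measured: faces between dock x = 0 and +40. The loop passes between them (free gap 104 mm).
- mat: Fixed cork mat, 260 by 110 by 4 mm, to the left or right of the dock; the hook stands on it. Origin: centre of its underside, x along its length. The hook stands with its origin about 25 mm from the mat's centre towards -x.
- dispenser: White pump soap dispenser with a metal press button, 56 mm round, 145 mm tall, standing loose in the tray's left (+y) half; origin at the centre of its underside.
- nozzle: Chrome nozzle, 40 mm round, 72 mm tall, standing loose in the tray's right (-y) half; origin at the centre of its underside.
- rack: Fixed steel rack along the back, always in the same place; origin on the table at the middle of its footprint. In its frame: two slotted bays with spray bottles, x from -65 to +65, y from 255 to 465 and -465 to -255 mm; between them four 8 mm bars along y, x from -58 to +58, cross over the tray at a height of 235 mm, so that a hand cannot come down there.
- sponge: Sponge block, 100 by 65 by 28 mm, on a white dish; bystander.
- jar: Small lidded jar, 60 mm round, 80 mm tall; bystander.

How it is judged:
By the outcome, as a careful person would: the job done as asked, in the order asked, and still so for the second after the job is handed in, with the robot touching nothing.
It also fails if it takes over 72 s, if anything falls off the work surface, if the arm or the gripper's body presses on something with over 40 N, if the wrist force passes 120 N, or if a joint passes its speed limit or range.

ROBOT

A 6-joint arm with a two-finger parallel gripper is mounted at the origin on the work surface. World frame = base frame: x ahead of the robot, y to its left, z up, the work surface at z = 0. Lengths are in m, angles in rad, forces in N, time in s.
With the tool pointing down it reaches from about 0.35 to 0.85 m from the base axis. Payload 8.1 kg.
Tool frame: the origin (TCP) lies midway between the tips of the shut fingers; the grasp point (between the pads) lies 19 mm behind it; z points along the fingers, y is the direction in which the jaws open and shut (so a half turn about z gives the same grasp; the last joint's range is limited). The gripper opens to 93 mm and grips with 3 to 60 N. Pads are 15 mm wide; open, the fingers measure 128 mm over their backs; the gripper's body (75 mm by 188 mm) begins 65 mm behind the grasp point.
Start: joints at [1.05, 0.13, 1.488, -0, 1.523, -0.085], TCP at [0.253, 0.544, 0.219] pointing down, gripper open.
Joint ranges: [-2.96, 2.96], [-0.89, 2.26], [0.02, 2.5], [-1.34, 4.48], [0, 2.73], [-2.66, 2.66]. Speed limits (rad/s): [2.39, 2.39, 2.79, 3.14, 3.14, 3.14].

INTERFACE

Orientations are given as a rotation vector (axis times angle).
In Python, from plant import robot gives the robot as it stands. The module is installed in compiled form; this text tells all that it offers.
- The arm moves only by the shell command python3 -m pendant 'ROWS' [FORCE]. ROWS is JSON, a list of rows, each an object with "translation": the shift along the tool's x, y, z in mm, a list of three; "twist": the turn, a rotation vector about the tool's x, y, z in rad, a list of three; "grip": the opening, from -1 (shut) to 1 (fully open). A call has exactly 10 rows; each row shifts and turns the pose as measured when the row begins, along the tool's axes as they then stand; what a row does not reach is not made up. A row lasts 1/10 s, in which the tool goes at most 50 mm and 8.59 degrees, less where a joint would pass 70% of its speed; a pose out of reach is approached as far as the arm can. A call is refused whole if a number of a shift passes 50 or a number of a turn 0.15, either way. A call with a gripper value outside its range is refused whole. The fingers move at their own pace and stop on an object; FORCE is the grip in N (left out, the last holds). Time passes only in rows, so rows that do not move let the fingers close, or fill a call up. It gives the time, the measured TCP pose, the force and the opening at its end, in the units of the state.
- robot.read_state(): the state, without advancing time (a new reading comes with each control period).
- robot.read_camera(name): name is "scene" or "top" or "wrist"; returns (picture, depth): 400x640x3 uint8, red, green, blue; 400x640 float32, m along the optical axis (not along the pixel's ray), 0 where there is no reading.
- robot.camera_info(name): a dict with "vertical_fov" (degrees; the focal length in pixels is half the picture's height over the tangent of half this angle, whatever the lens; pixels are square), "cx", "cy" (the principal point, pixels), "cam_to_world" (4x4, takes a point from camera to world coordinates). Camera axes: x right, y up, looking along -z (the intrinsics and any distortion apply to the point x, -y, -z); pixel columns grow to the right and rows downward; lengths in m; the calibration is good to about 2 mm. A picture is of the moment at which its call begins: read the wrist's pose just before it. camera_info takes no time and is no camera call; for the wrist camera it gives the pose at the moment of the call.
- robot.close_job(): hands the job in, once; it reports no verdict.
The state is a dict: "t": time; "q": joint angles; "dq": joint speeds; "joint_torque": joint torques, N m; "tool_pos": TCP position; "orientation": TCP orientation; "force": force on the tool from outside, world axes, zero at the start; "wrist_torque": the same for the moment, N m; "opening": finger opening in m.
Only numpy, scipy, OpenCV 4.12 (cv2) and the standard library are available. Lean on these libraries where they do the work, as an engineer would, in place of code of your own. Each camera call takes 0.05 s, during which the arm holds its last target. There are 200 camera calls.

## Working session

There is one attempt and no reset: what is moved stays moved. The work goes in short steps, Python scripts to look and compute and a shell command to move; the robot and the scene stay as the last step left them, time stands still between calls to the robot, and variables do not carry over. Pictures are saved under pics/ and viewed, about 8 in all and at most 12, crops included, and the job is handed in when it is done.

```bash
mkdir -p pics; cat > h.py <<'E'
import numpy as np, cv2
from plant import robot
from scipy.spatial.transform import Rotation as R
def K(n):
    i=robot.camera_info(n); f=200/np.tan(np.radians(i["vertical_fov"])/2); return f,i["cx"],i["cy"],np.array(i["cam_to_world"]),i
def ray(n,u,v,z,M=None):
    f,cx,cy,T,i=K(n); T=T if M is None else M
    d=T[:3,:3]@np.array([(u-cx)/f,-(v-cy)/f,-1]); o=T[:3,3]; return o+d*(z-o[2])/d[2]
def pts(n,dep):
    f,cx,cy,T,i=K(n); v,u=np.mgrid[:400,:640]
    P=np.stack([(u-cx)/f*dep,-(v-cy)/f*dep,-dep],-1); return P@T[:3,:3].T+T[:3,3]
E
python3 - <<'E'
from h import *
s=robot.read_state(); print({k:np.round(v,3) for k,v in s.items()})
for n in("scene","top","wrist"):
    print(n,{k:np.round(v,3) if not isinstance(v,str) else v for k,v in robot.camera_info(n).items()})
for n in("scene","top"):
    p,d=robot.read_camera(n); cv2.imwrite(f"pics/{n}0.png",p[...,::-1]); np.savez(f"{n}0.npz",p=p,d=d)
E
```

```text
{'t': np.float64(0.0), 'q': array([ 1.05 ,  0.131,  1.489,  0.   ,  1.523, -0.085]), 'dq': array([ 0.001,  0.   ,  0.001, -0.001,  0.001, -0.   ]), 'joint_torque': array([ 2.0000e-03, -5.5984e+01, -4.9177e+01,  7.7000e-02,  3.6000e-02,
       -0.0000e+00]), 'tool_pos': array([0.253, 0.543, 0.218]), 'orientation': array([-6.790e-01, -3.067e+00,  3.000e-03]), 'force': array([-0.03 ,  0.229, -0.051]), 'wrist_torque': array([-0.023, -0.008,  0.044]), 'opening': np.float64(0.093)}
scene {'vertical_fov': np.float64(52.223), 'cx': np.float64(324.985), 'cy': np.float64(194.057), 'cam_to_world': array([[ 0.138, -0.805,  0.576,  1.218],
       [ 0.99 ,  0.116, -0.074, -0.064],
       [-0.007,  0.581,  0.814,  0.905],
       [ 0.   ,  0.   ,  0.   ,  1.   ]])}
top {'vertical_fov': np.float64(53.153), 'cx': np.float64(324.633), 'cy': np.float64(201.364), 'cam_to_world': array([[-0.02 ,  0.992, -0.127,  0.487],
       [-1.   , -0.02 ,  0.   ,  0.016],
       [-0.002,  0.127,  0.992,  1.016],
       [ 0.   ,  0.   ,  0.   ,  1.   ]])}
wrist {'vertical_fov': np.float64(70.561), 'cx': np.float64(313.105), 'cy': np.float64(197.427), 'cam_to_world': array([[ 0.423, -0.877, -0.228,  0.191],
       [ 0.906,  0.409,  0.107,  0.573],
       [-0.001, -0.252,  0.968,  0.383],
       [ 0.   ,  0.   ,  0.   ,  1.   ]])}
```

View pics/top0.png

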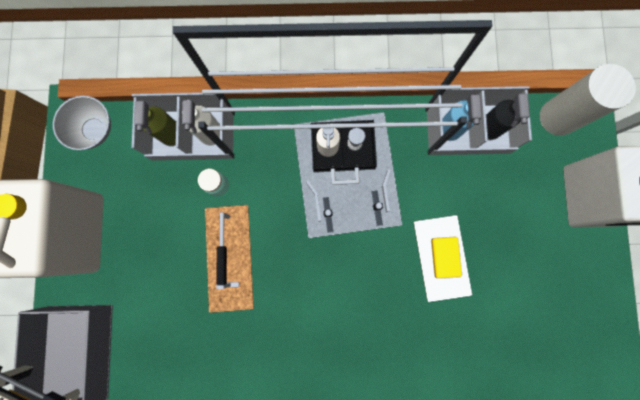

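View pics/scene0.png

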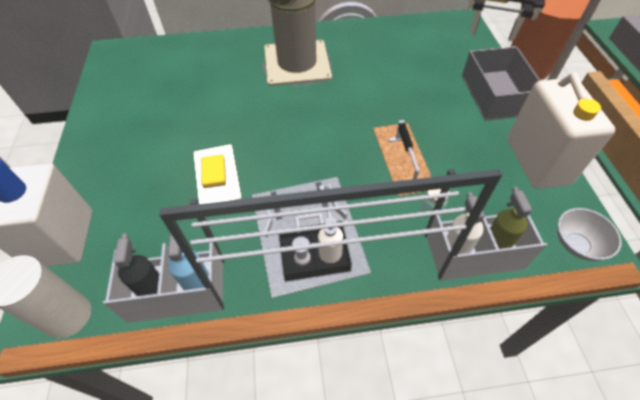

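The top view shows the hook on the mat, with its grip near (222,265) and pin near (224,215). The tray is near (345,147), its loop near (345,176), and the posts are near (328,212) and (378,207).

```bash
python3 - <<'E'
from h import *
D=np.load("top0.npz");p=D["p"];d=D["d"];P=pts("top",d)
hsv=cv2.cvtColor(p,cv2.COLOR_RGB2HSV)
def rect(m,name,z):
    m=cv2.morphologyEx(m.astype(np.uint8),cv2.MORPH_OPEN,np.ones((3,3)))
    c=max(cv2.findContours(m,0,2)[0],key=cv2.contourArea); b=cv2.boxPoints(cv2.minAreaRect(c))
    W=np.array([ray("top",*q,z)[:2] for q in b]); e=W[1]-W[0];e2=W[2]-W[1]
    print(name,np.round(W.mean(0),4),"len",np.round([np.hypot(*e),np.hypot(*e2)],3),"ang",np.round(np.degrees([np.arctan2(*e[::-1]),np.arctan2(*e2[::-1])]),1), np.round(W,3).tolist())
H,S,V=[hsv[...,i].astype(int) for i in range(3)]
reg=np.zeros((400,640),bool);reg[195:320,195:262]=1
mat=reg&(H<25)&(S>60)
mm=cv2.morphologyEx(mat.astype(np.uint8),cv2.MORPH_CLOSE,np.ones((15,15)));rect(mm,"mat",.004)
rect(reg&(V<60)&(S<120),"grip",.077+.004)
reg2=np.zeros((400,640),bool);reg2[110:245,285:410]=1
rect(cv2.morphologyEx((reg2&(S<60)).astype(np.uint8),cv2.MORPH_CLOSE,np.ones((9,9))),"plate",.004)
rect(reg2&(V<60)&(np.arange(400)[:,None]<175),"tray",.044)
for n,q in dict(pin=(224,215),bar1=(333,183),bar2=(357,182),post1=(328,212),post2=(378,207)).items():
    print(n,np.round(ray("top",*q,{"pin":.068,"bar1":.032,"bar2":.032}.get(n,.042)),4),np.round(P[q[1],q[0]],3))
cv2.imwrite("pics/dock.png",cv2.resize(p[100:250,280:420,::-1],None,fx=4,fy=4,interpolation=2))
E
```

```text
mat [0.4809 0.2602] len [0.112 0.261] ang [ -88.3 -176.9] [[0.609, 0.324], [0.613, 0.212], [0.352, 0.198], [0.349, 0.307]]
grip [0.4633 0.2585] len [0.019 0.085] ang [ -91.2 -179.3] [[0.506, 0.268], [0.505, 0.25], [0.421, 0.249], [0.421, 0.267]]
plate [ 0.6899 -0.0583] len [0.325 0.303] ang [ -84. -176.] [[0.823, 0.117], [0.857, -0.206], [0.555, -0.228], [0.524, 0.084]]
tray [ 0.7435 -0.0337] len [0.156 0.107] ang [-89.1 179.9] [[0.796, 0.045], [0.798, -0.111], [0.691, -0.111], [0.689, 0.043]]
pin [0.5814 0.2563 0.068 ] [0.582 0.257 0.064]
bar1 [ 0.6596 -0.0057  0.032 ] [ 0.659 -0.006  0.036]
bar2 [ 0.6609 -0.0656  0.032 ] [ 0.66  -0.065  0.035]
post1 [0.5861 0.0084 0.042 ] [0.586 0.008 0.044]
post2 [ 0.5959 -0.1143  0.042 ] [ 0.596 -0.114  0.044]
```

View pics/dock.png

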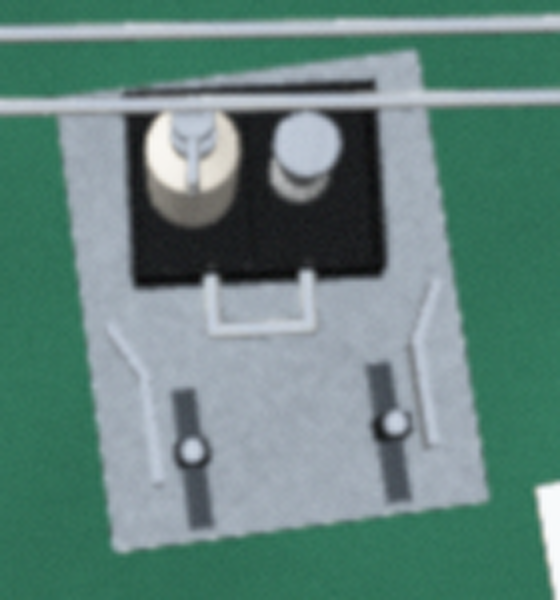

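```bash
python3 - <<'E'
from h import *
c=lambda u,v:(280+u/4,100+v/4)
g=lambda q,z:ray("top",*c(*q),z)[:2]
fl,fr,bl,br=[g(q,.004) for q in((115,550),(490,497),(60,97),(417,50))]
print([np.round(x,3) for x in(fl,fr,bl,br)])
f=(fl+fr)/2;b=(bl+br)/2;print("len",np.hypot(*(b-f)),np.hypot(*(fl-fr)),np.hypot(*(bl-br)))
a=[np.arctan2(*(b-f)[::-1]),np.arctan2(-(fl-fr)[0],(fl-fr)[1]),np.arctan2(-(bl-br)[0],(bl-br)[1])];print(np.degrees(a))
y=np.mean(a);ex=np.array([np.cos(y),np.sin(y)]);ey=np.array([-ex[1],ex[0]])
O=(f+.05*ex+b-.25*ex)/2; print("dock",O,np.degrees(y))
for n,q,z in(("tBL",(127,92),.044),("tBR",(377,82),.044),("tFL",(135,272),.044),("tFR",(384,262),.044),("loopL",(212,330),.032),("loopR",(312,324),.032),("postL",(192,450),.06),("postR",(396,422),.06),("postLbase",(192,440),.042),("postRbase",(392,412),.042)):
    w=g(q,z);print(n,np.round(w,4),"dock",np.round([(w-O)@ex*1e3,(w-O)@ey*1e3],1))
T=robot.read_state();Rt=R.from_rotvec(T["orientation"]).as_matrix();print(Rt.round(3))
E
```

```text
[array([0.526, 0.058]), array([ 0.555, -0.18 ]), array([0.822, 0.089]), array([ 0.849, -0.145])]
len 0.29702197551037723 0.23949047579423896 0.23615386455249385
[6.39733171 6.86257124 6.55779902]
dock [ 0.58890753 -0.05585716] 6.605900657935331
tBL [0.8115 0.0445] dock [232.6  74.1]
tBR [ 0.8147 -0.1128] dock [217.7 -82.5]
tFL [0.6961 0.0414] dock [117.7  84.2]
tFR [ 0.6992 -0.113 ] dock [103.  -69.4]
loopL [ 0.6608 -0.0057] dock [77.2 41.5]
loopR [ 0.6633 -0.0682] dock [ 72.5 -20.8]
postL [0.5831 0.0086] dock [ 1.6 64.7]
postR [ 0.5975 -0.1145] dock [  1.8 -59.2]
postLbase [0.591  0.0083] dock [ 9.5 63.5]
postRbase [ 0.6058 -0.1147] dock [ 10.  -60.4]
[[-0.907  0.422 -0.001]
 [ 0.422  0.907 -0.001]
 [ 0.    -0.002 -1.   ]]
```

The dock yaw is about 6.6° and the tray yaw about 1.5°. The loop opening is near (0.68,-0.037). I'll move above the hook first.

```bash
python3 -m pendant '[{"translation":[0,0,0],"twist":[0,0,-0.14],"grip":1},{"translation":[0,0,0],"twist":[0,0,-0.14],"grip":1},{"translation":[0,0,0],"twist":[0,0,-0.14],"grip":1},{"translation":[-30,-40,0],"twist":[0,0,0],"grip":1},{"translation":[-30,-40,0],"twist":[0,0,0],"grip":1},{"translation":[-30,-40,0],"twist":[0,0,0],"grip":1},{"translation":[-30,-40,0],"twist":[0,0,0],"grip":1},{"translation":[-30,-40,0],"twist":[0,0,0],"grip":1},{"translation":[-30,-40,0],"twist":[0,0,0],"grip":1},{"translation":[-20,-30,0],"twist":[0,0,0],"grip":1}]' 40
python3 - <<'E'
from h import *
s=robot.read_state(); print({k:np.round(s[k],3) for k in("t","q","tool_pos","force","opening")});print(R.from_rotvec(s["orientation"]).as_matrix().round(3))
i=robot.camera_info("wrist");p,d=robot.read_camera("wrist");cv2.imwrite("pics/w1.png",p[...,::-1]);np.savez("w1.npz",p=p,d=d,T=i["cam_to_world"])
P=pts("wrist",d)
hsv=cv2.cvtColor(p,cv2.COLOR_RGB2HSV)
# grip: points at top height z ~.081
m=(P[...,2]>.072)&(P[...,2]<.095)&(d>0)&(P[...,0]>.38)&(P[...,0]<.62)&(abs(P[...,1]-.26)<.06)
dark=m&(hsv[...,2]<70); rod=m&~dark
for n,k in(("grip",dark),("rod",rod)):
    Q=P[k]; 
    if len(Q)>20: print(n,len(Q),np.round(Q.min(0),3),np.round(Q.max(0),3),np.round(Q.mean(0),4))
E
```

```text
t: 1.1
tool_pos: [0.4516, 0.2706, 0.212]
orientation: [0.02, -3.134, 0.011]
force: [-0.4, -0.1, 0.1]
opening: 0.093
{'t': np.float64(1.1), 'q': array([ 0.445, -0.055,  1.691, -0.003,  1.516, -1.138]), 'tool_pos': array([0.452, 0.271, 0.212]), 'force': array([-0.354, -0.119,  0.062]), 'opening': np.float64(0.093)}
[[-1.    -0.013 -0.007]
 [-0.013  1.    -0.007]
 [ 0.007 -0.007 -1.   ]]
grip 1287 [0.423 0.25  0.077] [0.51  0.268 0.083] [0.4648 0.259  0.0804]
rod 359 [0.414 0.25  0.072] [0.555 0.269 0.083] [0.4744 0.2615 0.077 ]
```

View pics/w1.png

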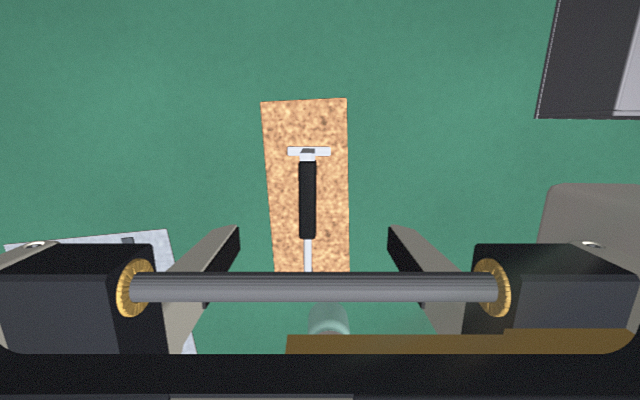

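The wrist view shows the grip at about (307,200), centred between the open fingers and aligned with the tool. I'll descend next.

```bash
python3 -m pendant '[{"translation":[-7,-6,25],"twist":[0,0,0],"grip":1},{"translation":[-7,-6,25],"twist":[0,0,0],"grip":1},{"translation":[0,0,25],"twist":[0,0,0],"grip":1},{"translation":[0,0,25],"twist":[0,0,0],"grip":1},{"translation":[0,0,25],"twist":[0,0,0],"grip":1},{"translation":[0,0,20],"twist":[0,0,0],"grip":1},{"translation":[0,0,12],"twist":[0,0,0],"grip":1},{"translation":[0,0,4],"twist":[0,0,0],"grip":1},{"translation":[0,0,0],"twist":[0,0,0],"grip":1},{"translation":[0,0,0],"twist":[0,0,0],"grip":1}]'
```

```text
t: 2.15
tool_pos: [0.4682, 0.2501, 0.0446]
orientation: [0.005, -3.134, 0.016]
force: [-1.0, -0.6, -0.2]
opening: 0.0927
```

```bash
python3 -m pendant '[{"translation":[3,9,-4],"twist":[0,0,0],"grip":1},{"translation":[0,0,0],"twist":[0,0,0],"grip":1},{"translation":[0,0,0],"twist":[0,0,0],"grip":-1},{"translation":[0,0,0],"twist":[0,0,0],"grip":-1},{"translation":[0,0,0],"twist":[0,0,0],"grip":-1},{"translation":[0,0,0],"twist":[0,0,0],"grip":-1},{"translation":[0,0,0],"twist":[0,0,0],"grip":-1},{"translation":[0,0,0],"twist":[0,0,0],"grip":-1},{"translation":[0,0,0],"twist":[0,0,0],"grip":-1},{"translation":[0,0,0],"twist":[0,0,0],"grip":-1}]' 55; python3 -c "
from h import *
s=robot.read_state();print(s['tool_pos'].round(4),R.from_rotvec(s['orientation']).as_matrix().round(3),s['q'].round(3))"
```

```text
t: 3.15
tool_pos: [0.4676, 0.2613, 0.0529]
orientation: [0.005, -3.14, 0.012]
force: [-0.6, 0.5, -0.7]
opening: 0.0336
[0.4676 0.2613 0.0529] [[-1.    -0.003 -0.001]
 [-0.003  1.    -0.008]
 [ 0.001 -0.008 -1.   ]] [ 0.418  0.108  1.827 -0.007  1.211 -1.153]
```

```bash
python3 -m pendant '[{"translation":[0,0,0],"twist":[0,0,0],"grip":-1},{"translation":[0,0,0],"twist":[0,0,0],"grip":-1},{"translation":[0,0,0],"twist":[0,0,0],"grip":-1},{"translation":[0,0,-5],"twist":[0,0,0],"grip":-1},{"translation":[0,0,-15],"twist":[0,0,0],"grip":-1},{"translation":[0,0,-25],"twist":[0,0,0],"grip":-1},{"translation":[0,0,-25],"twist":[0,0,0],"grip":-1},{"translation":[0,0,-25],"twist":[0,0,0],"grip":-1},{"translation":[0,0,-10],"twist":[0,0,0],"grip":-1},{"translation":[0,0,0],"twist":[0,0,0],"grip":-1}]'; python3 -c "
from h import *
s=robot.read_state();print(s['tool_pos'].round(4),R.from_rotvec(s['orientation']).as_matrix().round(3),s['q'].round(3))"
```

```text
t: 4.15
tool_pos: [0.4662, 0.2615, 0.1645]
orientation: [0.005, -3.137, 0.014]
force: [0.1, -0.7, -3.0]
opening: 0.0195
[0.4662 0.2615 0.1645] [[-1.    -0.003 -0.004]
 [-0.003  1.    -0.009]
 [ 0.004 -0.009 -1.   ]] [ 0.42  -0.007  1.73  -0.006  1.425 -1.153]
```

```bash
python3 -m pendant '[{"translation":[-6,-20,0],"twist":[0,0,0],"grip":-1},{"translation":[-12,-38,0],"twist":[0,0,0],"grip":-1},{"translation":[-12,-38,0],"twist":[0,0,0],"grip":-1},{"translation":[-12,-38,0],"twist":[0,0,0],"grip":-1},{"translation":[-12,-38,0],"twist":[0,0,0],"grip":-1},{"translation":[-12,-38,0],"twist":[0,0,0],"grip":-1},{"translation":[-12,-38,0],"twist":[0,0,0],"grip":-1},{"translation":[-6,-20,0],"twist":[0,0,0],"grip":-1},{"translation":[0,0,0],"twist":[0,0,-0.056],"grip":-1},{"translation":[0,0,0],"twist":[0,0,-0.056],"grip":-1}]'; python3 -c "
from h import *
s=robot.read_state();print(s['tool_pos'].round(4),R.from_rotvec(s['orientation']).as_matrix().round(3),s['q'].round(3))"
```

```text
t: 5.15
tool_pos: [0.548, -0.0166, 0.1544]
orientation: [0.187, -3.117, 0.011]
force: [-0.4, -0.6, -2.3]
opening: 0.0196
[ 0.548  -0.0166  0.1544] [[-0.993 -0.12  -0.018]
 [-0.12   0.993 -0.008]
 [ 0.019 -0.006 -1.   ]] [-0.117  0.048  1.693 -0.01   1.417 -1.806]
```

```bash
python3 -m pendant '[{"translation":[-4,-11,0],"twist":[0,-0.018,0],"grip":-1},{"translation":[-4,-11,0],"twist":[0,0,0],"grip":-1},{"translation":[-4,-11,5],"twist":[0,0,0],"grip":-1},{"translation":[0,0,10],"twist":[0,0,0],"grip":-1},{"translation":[0,0,10],"twist":[0,0,0],"grip":-1},{"translation":[0,0,10],"twist":[0,0,0],"grip":-1},{"translation":[0,0,5],"twist":[0,0,0],"grip":-1},{"translation":[0,0,0],"twist":[0,0,0],"grip":-1},{"translation":[0,0,0],"twist":[0,0,0],"grip":-1},{"translation":[0,0,0],"twist":[0,0,0],"grip":-1}]'; python3 -c "
from h import *
s=robot.read_state();print(s['tool_pos'].round(4),R.from_rotvec(s['orientation']).as_matrix().round(3),s['q'].round(3))
a,d=robot.read_camera('scene');b,e=robot.read_camera('top');np.savez('c2.npz',a=a,d=d,b=b,e=e)
A=cv2.resize(a[170:300,240:380],None,fx=2.85,fy=2.85,interpolation=2);B=cv2.resize(b[90:220,280:420],None,fx=2.85,fy=2.85,interpolation=2)
print(A.shape);cv2.imwrite('pics/c2.png',np.hstack([A,B])[...,::-1])"
```

```text
t: 6.15
tool_pos: [0.562, -0.05, 0.1057]
orientation: [0.183, -3.129, 0.006]
force: [1.1, -0.1, -1.8]
opening: 0.0195
[ 0.562  -0.05    0.1057] [[-0.993 -0.117 -0.007]
 [-0.117  0.993 -0.004]
 [ 0.007 -0.004 -1.   ]] [-0.176  0.122  1.707 -0.006  1.317 -1.862]
(370, 399, 3)
```

View pics/c2.png

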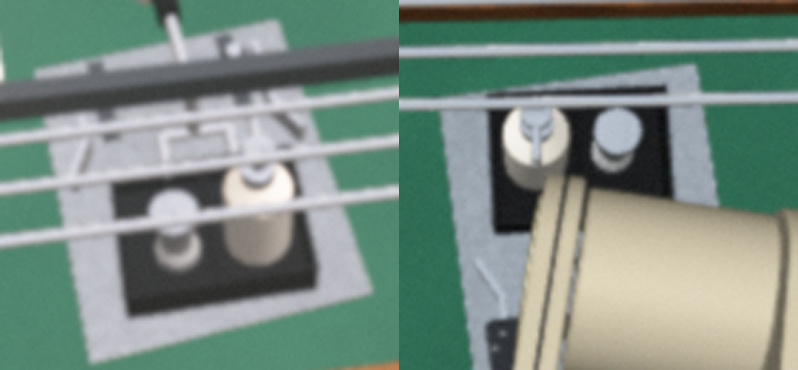

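```bash
python3 -c "
from h import *
D=np.load('c2.npz');a=D['a']
cv2.imwrite('pics/c3.png',cv2.resize(a[165:245,270:360],None,fx=7,fy=7,interpolation=2)[...,::-1])
f,cx,cy,T,i=K('scene');Ti=np.linalg.inv(T)
def pr(p):
    q=Ti@np.r_[p,1];return np.array([cx+f*q[0]/-q[2],cy-f*q[1]/-q[2]])
for n,p in dict(pinbot=(.6782,-.0364,.0567),rodend=(.6782,-.0364,.12),loopc=(.6815,-.0365,.032)).items(): print(n,pr(p).round(1),((pr(p)-[270,165])*7).round())
"
```

```text
pinbot [308.3 216.3] [268. 359.]
rodend [307.2 201.7] [260. 257.]
loopc [308.8 222.7] [271. 404.]
```

View pics/c3.png

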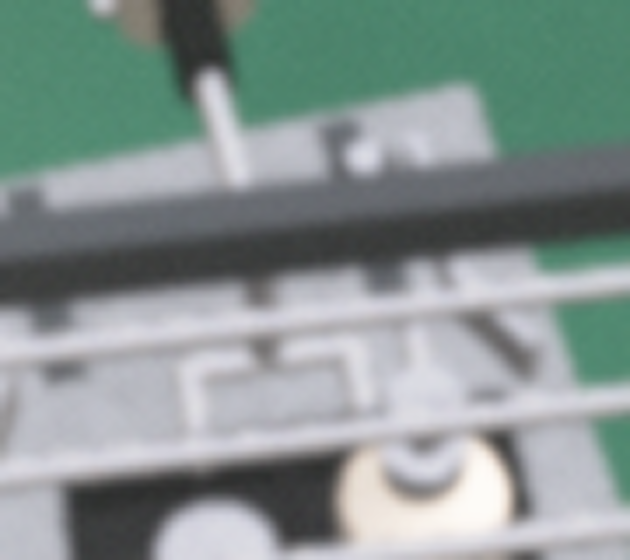

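```bash
python3 -c "
from h import *
for n,q,z in(('barL',(358,352),.032),('barR',(195,366),.032),('barmid',(278,358),.032),('pinbot',(266,360),.057)):
  print(n,ray('scene',270+q[0]/7,165+q[1]/7,z).round(4))"
```

```text
barL [ 0.6641 -0.0029  0.032 ]
barR [ 0.6617 -0.062   0.032 ]
barmid [ 0.6626 -0.0319  0.032 ]
pinbot [ 0.6787 -0.0371  0.057 ]
```

The pin bottom, at crop pixel (266,360), matches the predicted (0.679,-0.037). The loop's cross bar is at x≈0.6625, so I'll lower the pin 3 mm further forward.

```bash
python3 -m pendant '[{"translation":[-3,1,0],"twist":[0,-0.007,0],"grip":-1},{"translation":[0,0,4],"twist":[0,0,0],"grip":-1},{"translation":[0,0,8],"twist":[0,0,0],"grip":-1},{"translation":[0,0,8],"twist":[0,0,0],"grip":-1},{"translation":[0,0,8],"twist":[0,0,0],"grip":-1},{"translation":[0,0,6],"twist":[0,0,0],"grip":-1},{"translation":[0,0,2],"twist":[0,0,0],"grip":-1},{"translation":[0,0,0],"twist":[0,0,0],"grip":-1},{"translation":[0,0,0],"twist":[0,0,0],"grip":-1},{"translation":[0,0,0],"twist":[0,0,0],"grip":-1}]'; python3 -c "
from h import *
s=robot.read_state();print(s['tool_pos'].round(4),s['force'].round(2),s['wrist_torque'].round(2),R.from_rotvec(s['orientation']).as_matrix().round(3))
a,d=robot.read_camera('scene')
cv2.imwrite('pics/c4.png',cv2.resize(a[165:245,270:360],None,fx=6,fy=6,interpolation=2)[...,::-1])"
```

```text
t: 7.25
tool_pos: [0.5655, -0.0488, 0.0668]
orientation: [-0.183, 3.135, -0.006]
force: [-0.1, -0.2, -1.3]
opening: 0.02
[ 0.5655 -0.0488  0.0668] [-0.07 -0.15 -1.34] [ 0.05  0.03 -0.04] [[-0.993 -0.117  0.002]
 [-0.117  0.993 -0.004]
 [-0.001 -0.004 -1.   ]]
```

View pics/c4.png

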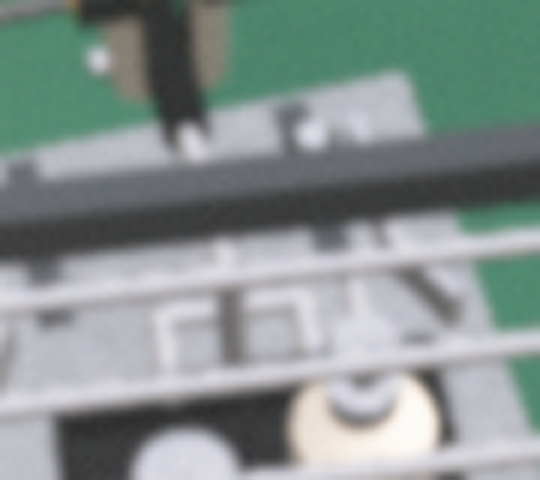

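The pin, at crop pixel (232,320), stands inside the loop behind the cross bar and I read no contact force. I'll lower it 5 mm more and start a slow pull along tool +x, which is dock −x.

```bash
python3 -m pendant '[{"translation":[0,0,4],"twist":[0,0,0],"grip":-1},{"translation":[0,0,1],"twist":[0,0,0],"grip":-1},{"translation":[0,0,0],"twist":[0,0,0],"grip":-1},{"translation":[2,0,0],"twist":[0,0,0],"grip":-1},{"translation":[2,0,0],"twist":[0,0,0],"grip":-1},{"translation":[2,0,0],"twist":[0,0,0],"grip":-1},{"translation":[2,0,0],"twist":[0,0,0],"grip":-1},{"translation":[2,0,0],"twist":[0,0,0],"grip":-1},{"translation":[2,0,0],"twist":[0,0,0],"grip":-1},{"translation":[2,0,0],"twist":[0,0,0],"grip":-1}]' 60
```

```text
t: 8.3
tool_pos: [0.5524, -0.0506, 0.0627]
orientation: [-0.183, 3.13, -0.007]
force: [2.8, -0.0, -4.8]
opening: 0.0201
```

```bash
python3 -m pendant '[{"translation":[2,0,0],"twist":[0,0,0],"grip":-1},{"translation":[2,0,0],"twist":[0,0,0],"grip":-1},{"translation":[2,0,0],"twist":[0,0,0],"grip":-1},{"translation":[2,0,0],"twist":[0,0,0],"grip":-1},{"translation":[2,0,0],"twist":[0,0,0],"grip":-1},{"translation":[2,0,0],"twist":[0,0,0],"grip":-1},{"translation":[2,0,0],"twist":[0,0,0],"grip":-1},{"translation":[2,0,0],"twist":[0,0,0],"grip":-1},{"translation":[2,0,0],"twist":[0,0,0],"grip":-1},{"translation":[2,0,0],"twist":[0,0,0],"grip":-1}]'
```

```text
t: 9.3
tool_pos: [0.5311, -0.0532, 0.0627]
orientation: [-0.183, 3.129, -0.007]
force: [3.2, 0.7, -3.8]
opening: 0.0194
```

```bash
python3 -m pendant '[{"translation":[2,-0.5,0],"twist":[0,0,0],"grip":-1},{"translation":[2,-0.5,0],"twist":[0,0,0],"grip":-1},{"translation":[2,-0.5,0],"twist":[0,0,0],"grip":-1},{"translation":[2,-0.5,0],"twist":[0,0,0],"grip":-1},{"translation":[2,-0.5,0],"twist":[0,0,0],"grip":-1},{"translation":[2,-0.5,0],"twist":[0,0,0],"grip":-1},{"translation":[2,-0.5,0],"twist":[0,0,0],"grip":-1},{"translation":[2,-0.5,0],"twist":[0,0,0],"grip":-1},{"translation":[2,-0.5,0],"twist":[0,0,0],"grip":-1},{"translation":[2,-0.5,0],"twist":[0,0,0],"grip":-1}]'; python3 -c "
from h import *
a,d=robot.read_camera('scene');s=robot.read_state();print(s['force'].round(1))
cv2.imwrite('pics/c5.png',cv2.resize(a[155:295,235:385],None,fx=4,fy=4,interpolation=2)[...,::-1])"
```

```text
t: 10.3
tool_pos: [0.5101, -0.0609, 0.0626]
orientation: [-0.183, 3.129, -0.006]
force: [3.7, -0.2, -4.2]
opening: 0.0194
[ 2.1  0.3 -3.2]
```

View pics/c5.png

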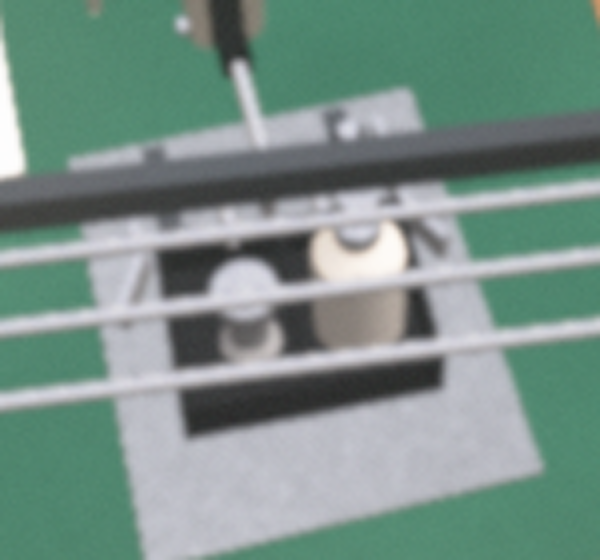

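The tray is now square between the guides, with the dispenser and nozzle still upright. I'll carry on more slowly.

```bash
python3 -m pendant '[{"translation":[1.5,0,0],"twist":[0,0,0],"grip":-1},{"translation":[1.5,0,0],"twist":[0,0,0],"grip":-1},{"translation":[1.5,0,0],"twist":[0,0,0],"grip":-1},{"translation":[1.5,0,0],"twist":[0,0,0],"grip":-1},{"translation":[1.5,0,0],"twist":[0,0,0],"grip":-1},{"translation":[1.5,0,0],"twist":[0,0,0],"grip":-1},{"translation":[1.5,0,0],"twist":[0,0,0],"grip":-1},{"translation":[1.5,0,0],"twist":[0,0,0],"grip":-1},{"translation":[1.5,0,0],"twist":[0,0,0],"grip":-1},{"translation":[1.5,0,0],"twist":[0,0,0],"grip":-1}]'
```

```text
t: 11.35
tool_pos: [0.4941, -0.063, 0.0628]
orientation: [-0.183, 3.128, -0.007]
force: [2.9, -0.1, -4.7]
opening: 0.0197
```

```bash
python3 -m pendant '[{"translation":[1,0,0],"twist":[0,0,0],"grip":-1},{"translation":[1,0,0],"twist":[0,0,0],"grip":-1},{"translation":[1,0,0],"twist":[0,0,0],"grip":-1},{"translation":[1,0,0],"twist":[0,0,0],"grip":-1},{"translation":[1,0,0],"twist":[0,0,0],"grip":-1},{"translation":[1,0,0],"twist":[0,0,0],"grip":-1},{"translation":[1,0,0],"twist":[0,0,0],"grip":-1},{"translation":[1,0,0],"twist":[0,0,0],"grip":-1},{"translation":[1,0,0],"twist":[0,0,0],"grip":-1},{"translation":[1,0,0],"twist":[0,0,0],"grip":-1}]'
```

```text
t: 12.35
tool_pos: [0.4833, -0.0643, 0.0628]
orientation: [-0.183, 3.128, -0.007]
force: [3.8, 0.3, -3.8]
opening: 0.0194
```

```bash
python3 -m pendant '[{"translation":[1,0,0],"twist":[0,0,0],"grip":-1},{"translation":[1,0,0],"twist":[0,0,0],"grip":-1},{"translation":[1,0,0],"twist":[0,0,0],"grip":-1},{"translation":[1,0,0],"twist":[0,0,0],"grip":-1},{"translation":[1,0,0],"twist":[0,0,0],"grip":-1},{"translation":[1,0,0],"twist":[0,0,0],"grip":-1},{"translation":[1,0,0],"twist":[0,0,0],"grip":-1},{"translation":[1,0,0],"twist":[0,0,0],"grip":-1},{"translation":[1,0,0],"twist":[0,0,0],"grip":-1},{"translation":[1,0,0],"twist":[0,0,0],"grip":-1}]'
```

```text
t: 13.35
tool_pos: [0.4725, -0.0656, 0.0628]
orientation: [-0.183, 3.128, -0.007]
force: [3.0, 0.5, -2.6]
opening: 0.0198
```

```bash
python3 -m pendant '[{"translation":[0.8,0,0],"twist":[0,0,0],"grip":-1},{"translation":[0.8,0,0],"twist":[0,0,0],"grip":-1},{"translation":[0.8,0,0],"twist":[0,0,0],"grip":-1},{"translation":[0.8,0,0],"twist":[0,0,0],"grip":-1},{"translation":[0.8,0,0],"twist":[0,0,0],"grip":-1},{"translation":[0.8,0,0],"twist":[0,0,0],"grip":-1},{"translation":[0.8,0,0],"twist":[0,0,0],"grip":-1},{"translation":[0.8,0,0],"twist":[0,0,0],"grip":-1},{"translation":[0.8,0,0],"twist":[0,0,0],"grip":-1},{"translation":[0.8,0,0],"twist":[0,0,0],"grip":-1}]'
```

```text
t: 14.35
tool_pos: [0.4643, -0.0667, 0.0629]
orientation: [-0.183, 3.127, -0.007]
force: [6.0, -0.3, -5.6]
opening: 0.0199
```

```bash
python3 -m pendant '[{"translation":[0.5,0,0],"twist":[0,0,0],"grip":-1},{"translation":[0.5,0,0],"twist":[0,0,0],"grip":-1},{"translation":[0.5,0,0],"twist":[0,0,0],"grip":-1},{"translation":[0.5,0,0],"twist":[0,0,0],"grip":-1},{"translation":[0.5,0,0],"twist":[0,0,0],"grip":-1},{"translation":[0.5,0,0],"twist":[0,0,0],"grip":-1},{"translation":[0.5,0,0],"twist":[0,0,0],"grip":-1},{"translation":[0.5,0,0],"twist":[0,0,0],"grip":-1},{"translation":[0.5,0,0],"twist":[0,0,0],"grip":-1},{"translation":[0.5,0,0],"twist":[0,0,0],"grip":-1}]'; python3 -c "
from h import *
s=robot.read_state();print(s['tool_pos'].round(4),s['force'].round(2),s['wrist_torque'].round(2))"
```

```text
t: 15.35
tool_pos: [0.4614, -0.0679, 0.0624]
orientation: [-0.181, 3.121, -0.01]
force: [7.6, 0.3, -7.7]
opening: 0.0196
[ 0.4614 -0.0679  0.0624] [ 7.63  0.33 -7.74] [ 0.07 -0.95  0.01]
```

```bash
python3 -m pendant '[{"translation":[0.6,0,0],"twist":[0,0,0],"grip":-1},{"translation":[0.6,0,0],"twist":[0,0,0],"grip":-1},{"translation":[0.6,0,0],"twist":[0,0,0],"grip":-1},{"translation":[0.6,0,0],"twist":[0,0,0],"grip":-1},{"translation":[0.6,0,0],"twist":[0,0,0],"grip":-1},{"translation":[0.6,0,0],"twist":[0,0,0],"grip":-1},{"translation":[0.6,0,0],"twist":[0,0,0],"grip":-1},{"translation":[0.6,0,0],"twist":[0,0,0],"grip":-1},{"translation":[0.6,0,0],"twist":[0,0,0],"grip":-1},{"translation":[0.6,0,0],"twist":[0,0,0],"grip":-1}]'; python3 -c "
from h import *
s=robot.read_state();print(s['tool_pos'].round(4),s['force'].round(2),s['wrist_torque'].round(2),R.from_rotvec(s['orientation']).as_matrix().round(3)[:,2])"
```

```text
t: 16.35
tool_pos: [0.4608, -0.0679, 0.0631]
orientation: [-0.18, 3.108, -0.009]
force: [9.7, 1.4, -9.1]
opening: 0.0199
[ 0.4608 -0.0679  0.0631] [ 9.71  1.39 -9.06] [ 0.1  -1.23 -0.01] [ 0.029 -0.004 -1.   ]
```

```bash
python3 -m pendant '[{"translation":[0.5,0,0],"twist":[0,0.004,0],"grip":-1},{"translation":[0.5,0,0],"twist":[0,0.004,0],"grip":-1},{"translation":[0.5,0,0],"twist":[0,0.004,0],"grip":-1},{"translation":[0.5,0,0],"twist":[0,0.004,0],"grip":-1}, {"translation":[0.5,0,0],"twist":[0,0.004,0],"grip":-1},{"translation":[0.6,0,0],"twist":[0,0.003,0],"grip":-1},{"translation":[0.6,0,0],"twist":[0,0.003,0],"grip":-1},{"translation":[0.6,0,0],"twist":[0,0.003,0],"grip":-1},{"translation":[0.6,0,0],"twist":[0,0.003,0],"grip":-1},{"translation":[0.6,0,0],"twist":[0,0.003,0],"grip":-1}]'; python3 -c "
from h import *
s=robot.read_state();print(s['tool_pos'].round(4),s['force'].round(2),s['wrist_torque'].round(2),R.from_rotvec(s['orientation']).as_matrix().round(3)[:,2])"
```

```text
t: 17.35
tool_pos: [0.4614, -0.068, 0.065]
orientation: [-0.181, 3.129, -0.014]
force: [7.3, 1.3, -5.5]
opening: 0.0196
[ 0.4614 -0.068   0.065 ] [ 7.28  1.32 -5.5 ] [ 0.23 -1.19  0.05] [ 0.008 -0.008 -1.   ]
```

```bash
python3 -m pendant '[{"translation":[0.7,0,0.3],"twist":[0,0.002,0],"grip":-1},{"translation":[0.8,0,0.3],"twist":[0,0.002,0],"grip":-1},{"translation":[0.9,0,0.3],"twist":[0,0.002,0],"grip":-1},{"translation":[1,0,0.3],"twist":[0,0.002,0],"grip":-1},{"translation":[1,0,0.3],"twist":[0,0.002,0],"grip":-1},{"translation":[1,0,0.2],"twist":[0,0.002,0],"grip":-1},{"translation":[1,0,0.2],"twist":[0,0.002,0],"grip":-1},{"translation":[1,0,0.2],"twist":[0,0.002,0],"grip":-1},{"translation":[1,0,0.2],"twist":[0,0.002,0],"grip":-1},{"translation":[1,0,0.2],"twist":[0,0.002,0],"grip":-1}]'; python3 -c "
from h import *
s=robot.read_state();print(s['tool_pos'].round(4),s['force'].round(2),s['wrist_torque'].round(2),R.from_rotvec(s['orientation']).as_matrix().round(3)[:,2])"
```

```text
t: 18.35
tool_pos: [0.4613, -0.068, 0.065]
orientation: [-0.182, 3.128, -0.016]
force: [9.9, 1.1, -7.7]
opening: 0.0197
[ 0.4613 -0.068   0.065 ] [ 9.89  1.08 -7.67] [ 0.3  -1.49  0.02] [ 0.009 -0.009 -1.   ]
```

```bash
python3 -m pendant '[{"translation":[1.2,0,0.2],"twist":[0,0.002,0],"grip":-1},{"translation":[1.3,0,0.2],"twist":[0,0.002,0],"grip":-1},{"translation":[1.4,0,0.2],"twist":[0,0.002,0],"grip":-1},{"translation":[1.5,0,0.2],"twist":[0,0.003,0],"grip":-1},{"translation":[1.6,0,0.2],"twist":[0,0.003,0],"grip":-1},{"translation":[1.6,0,0.2],"twist":[0,0.003,0],"grip":-1},{"translation":[1.6,0,0.2],"twist":[0,0.003,0],"grip":-1},{"translation":[1.6,0,0.2],"twist":[0,0.003,0],"grip":-1},{"translation":[1.6,0,0.2],"twist":[0,0.003,0],"grip":-1},{"translation":[1.6,0,0.2],"twist":[0,0.003,0],"grip":-1}]'; python3 -c "
from h import *
s=robot.read_state();print(s['tool_pos'].round(4),s['force'].round(2),s['wrist_torque'].round(2),R.from_rotvec(s['orientation']).as_matrix().round(3)[:,2])"
```

```text
t: 19.35
tool_pos: [0.4611, -0.0679, 0.0647]
orientation: [-0.182, 3.121, -0.018]
force: [14.9, 1.7, -11.4]
opening: 0.0195
[ 0.4611 -0.0679  0.0647] [ 14.92   1.71 -11.41] [ 0.29 -2.01  0.04] [ 0.016 -0.011 -1.   ]
```

```bash
python3 -m pendant '[{"translation":[1.4,0,0.2],"twist":[0,0.003,0],"grip":-1},{"translation":[1.4,0,0.2],"twist":[0,0.003,0],"grip":-1},{"translation":[1.4,0,0.2],"twist":[0,0.003,0],"grip":-1},{"translation":[1.4,0,0.2],"twist":[0,0.003,0],"grip":-1},{"translation":[1.4,0,0.2],"twist":[0,0.003,0],"grip":-1},{"translation":[1.4,0,0.2],"twist":[0,0.003,0],"grip":-1},{"translation":[1.4,0,0.2],"twist":[0,0.003,0],"grip":-1},{"translation":[1.4,0,0.2],"twist":[0,0.003,0],"grip":-1},{"translation":[1.4,0,0.2],"twist":[0,0.003,0],"grip":-1},{"translation":[1.4,0,0.2],"twist":[0,0.003,0],"grip":-1}]'; python3 -c "
from h import *
s=robot.read_state();print(s['tool_pos'].round(4),s['force'].round(2),s['wrist_torque'].round(2),R.from_rotvec(s['orientation']).as_matrix().round(3)[:,2])"
```

```text
t: 20.35
tool_pos: [0.4611, -0.0679, 0.0644]
orientation: [-0.182, 3.12, -0.021]
force: [13.1, 1.1, -10.4]
opening: 0.0194
[ 0.4611 -0.0679  0.0644] [ 13.07   1.12 -10.39] [ 0.33 -1.85  0.07] [ 0.017 -0.012 -1.   ]
```

```bash
python3 -m pendant '[{"translation":[1.4,0,0.2],"twist":[0,0.003,0],"grip":-1},{"translation":[1.4,0,0.2],"twist":[0,0.003,0],"grip":-1},{"translation":[1.4,0,0.2],"twist":[0,0.003,0],"grip":-1},{"translation":[1.4,0,0.2],"twist":[0,0.003,0],"grip":-1},{"translation":[1.4,0,0.2],"twist":[0,0.003,0],"grip":-1},{"translation":[1.0,0,0.2],"twist":[0,0.003,0],"grip":-1},{"translation":[0.7,0,0.2],"twist":[0,0.002,0],"grip":-1},{"translation":[0.4,0,0.1],"twist":[0,0.002,0],"grip":-1},{"translation":[0,0,0],"twist":[0,0,0],"grip":-1},{"translation":[0,0,0],"twist":[0,0,0],"grip":-1}]'; python3 -c "
from h import *
s=robot.read_state();print(s['tool_pos'].round(4),s['force'].round(2),s['wrist_torque'].round(2),R.from_rotvec(s['orientation']).as_matrix().round(3)[:,2])"
```

```text
t: 21.35
tool_pos: [0.4613, -0.0678, 0.064]
orientation: [-0.182, 3.12, -0.023]
force: [4.5, 0.6, -4.0]
opening: 0.0198
[ 0.4613 -0.0678  0.064 ] [ 4.53  0.58 -3.99] [ 0.11 -0.72  0.07] [ 0.017 -0.014 -1.   ]
```

```bash
python3 -m pendant '[{"translation":[-1,0,0],"twist":[0,0,0],"grip":-1},{"translation":[-1,0,0],"twist":[0,0,0],"grip":-1},{"translation":[-1.5,0,0],"twist":[0,0,0],"grip":-1},{"translation":[-1.5,0,0],"twist":[0,0,0],"grip":-1},{"translation":[-1.5,0,0],"twist":[0,0,0],"grip":-1},{"translation":[-1,0,0],"twist":[0,0,0],"grip":-1},{"translation":[-0.5,0,0],"twist":[0,0,0],"grip":-1},{"translation":[0,0,0],"twist":[0,0,0],"grip":-1},{"translation":[0,0,0],"twist":[0,0,0],"grip":-1},{"translation":[0,0,0],"twist":[0,0,0],"grip":-1}]'; python3 -c "
from h import *
s=robot.read_state();print(s['tool_pos'].round(4),s['force'].round(2),s['wrist_torque'].round(2),R.from_rotvec(s['orientation']).as_matrix().round(3)[:,2])
a,d=robot.read_camera('scene');b,e=robot.read_camera('top')
A=cv2.resize(a[120:290,230:380],None,fx=2.6,fy=2.6,interpolation=2);B=cv2.resize(b[100:270,280:430],None,fx=2.6,fy=2.6,interpolation=2)
cv2.imwrite('pics/c6.png',np.hstack([A,B])[...,::-1])"
```

```text
t: 22.35
tool_pos: [0.4669, -0.0668, 0.0629]
orientation: [-0.182, 3.127, -0.022]
force: [-0.1, 0.5, -1.5]
opening: 0.0198
[ 0.4669 -0.0668  0.0629] [-0.06  0.48 -1.53] [ 0.1   0.05 -0.  ] [ 0.01  -0.014 -1.   ]
```

View pics/c6.png

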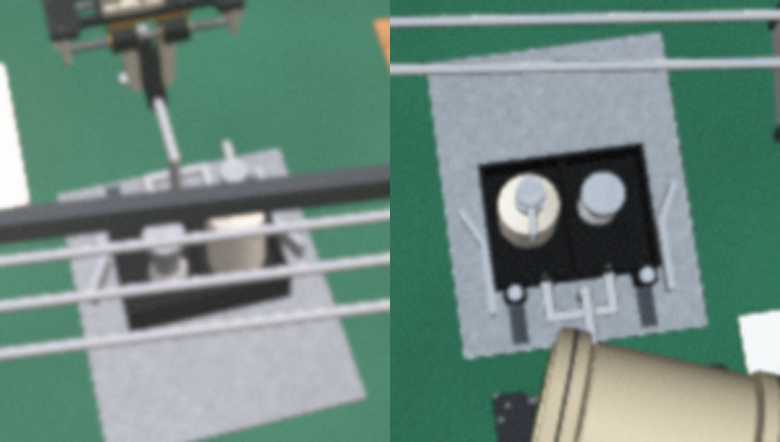

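In the top view the tray front sits on both posts, at crop pixels (515,293) and (647,273). The pin is loose in the loop at zero force, so I'll lift straight up.

```bash
python3 -m pendant '[{"translation":[0,0,-3],"twist":[0,0,0],"grip":-1},{"translation":[0,0,-6],"twist":[0,0,0],"grip":-1},{"translation":[0,0,-10],"twist":[0,0,0],"grip":-1},{"translation":[0,0,-15],"twist":[0,0,0],"grip":-1},{"translation":[0,0,-20],"twist":[0,0,0],"grip":-1},{"translation":[0,0,-20],"twist":[0,0,0],"grip":-1},{"translation":[0,0,-15],"twist":[0,0,0],"grip":-1},{"translation":[0,0,-5],"twist":[-0.014,0.01,0],"grip":-1},{"translation":[0,0,0],"twist":[0,0,0],"grip":-1},{"translation":[0,0,0],"twist":[0,0,0],"grip":-1}]'; python3 -c "
from h import *
s=robot.read_state();print(s['tool_pos'].round(4),s['force'].round(2),R.from_rotvec(s['orientation']).as_matrix().round(3))"
```

```text
t: 23.45
tool_pos: [0.4664, -0.0656, 0.1659]
orientation: [-0.183, 3.135, -0.001]
force: [-0.0, -0.2, -2.1]
opening: 0.0199
[ 0.4664 -0.0656  0.1659] [-0.01 -0.17 -2.12] [[-0.993 -0.116  0.001]
 [-0.116  0.993 -0.001]
 [-0.001 -0.001 -1.   ]]
```

```bash
python3 -m pendant '[{"translation":[0,0,0],"twist":[0,0,0.058],"grip":-1},{"translation":[0,0,0],"twist":[0,0,0.058],"grip":-1},{"translation":[0,20,0],"twist":[0,0,0],"grip":-1},{"translation":[0,45,0],"twist":[0,0,0],"grip":-1},{"translation":[0,48,0],"twist":[0,0,0],"grip":-1},{"translation":[0,48,0],"twist":[0,0,0],"grip":-1},{"translation":[0,48,0],"twist":[0,0,0],"grip":-1},{"translation":[0,48,0],"twist":[0,0,0],"grip":-1},{"translation":[0,40,0],"twist":[0,0,0],"grip":-1},{"translation":[0,15,0],"twist":[0,0,0],"grip":-1}]'; python3 -m pendant '[{"translation":[0,0,0],"twist":[0,0,0],"grip":-1},{"translation":[0,0,0],"twist":[0,0,0],"grip":-1},{"translation":[0,0,0],"twist":[0,0,0],"grip":-1},{"translation":[0,0,0],"twist":[0,0,0],"grip":-1},{"translation":[0,0,0],"twist":[0,0,0],"grip":-1},{"translation":[0,0,0],"twist":[0,0,0],"grip":-1},{"translation":[0,0,0],"twist":[0,0,0],"grip":-1},{"translation":[0,0,0],"twist":[0,0,0],"grip":-1},{"translation":[0,0,0],"twist":[0,0,0],"grip":-1},{"translation":[0,0,0],"twist":[0,0,0],"grip":-1}]'; python3 - <<'E'
from h import *
s=robot.read_state();print(s['tool_pos'].round(4),s['force'].round(2),R.from_rotvec(s['orientation']).as_matrix().round(3))
i=robot.camera_info("wrist");p,d=robot.read_camera("wrist");a,_=robot.read_camera("scene");b,e=robot.read_camera("top")
P=pts("wrist",d);t=s['tool_pos']
# foot: bar ~ .053 behind; rod end
for n,x0,x1 in(("foot",-.056,-.040),("gripback",-.040,-.015)):
    m=(d>0)&(P[...,0]-t[0]>x0)&(P[...,0]-t[0]<x1)&(abs(P[...,1]-t[1])<.03)&(P[...,2]>t[2]-.06)&(P[...,2]<t[2]+.05)
    Q=P[m]; print(n,len(Q),Q.size and (np.percentile(Q,[5,50,95],0)-t).round(4).tolist())
A=cv2.resize(a[80:230,340:480],None,fx=2.8,fy=2.8,interpolation=2);B=cv2.resize(p[120:270,230:370],None,fx=2.8,fy=2.8,interpolation=2)
cv2.imwrite('pics/c7.png',np.hstack([A,B])[...,::-1])
E
```

```text
t: 24.45
tool_pos: [0.4629, 0.2543, 0.1544]
orientation: [-0.021, -3.128, 0.004]
force: [0.3, -0.5, -2.6]
opening: 0.0195
t: 25.45
tool_pos: [0.4616, 0.2513, 0.1511]
orientation: [-0.024, -3.123, 0.009]
force: [-0.3, 0.6, -1.1]
opening: 0.0197
[0.4616 0.2513 0.1511] [-0.28  0.57 -1.13] [[-1.     0.015 -0.019]
 [ 0.015  1.    -0.006]
 [ 0.018 -0.006 -1.   ]]
foot 1750 [[-0.0558, -0.021, -0.0408], [-0.0499, 0.0014, 0.0281], [-0.0411, 0.0239, 0.0298]]
gripback 1795 [[-0.0388, -0.0079, 0.0259], [-0.028, 0.0008, 0.0283], [-0.0163, 0.0099, 0.0295]]
```

View pics/c7.png

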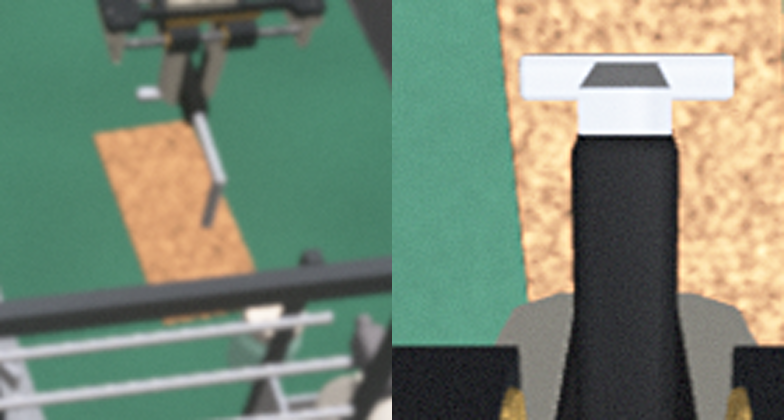

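The hook still sits level in the grip. I'll correct the small pitch and offset and lower to just above the mat.

```bash
python3 -m pendant '[{"translation":[-4,8,0],"twist":[0,-0.018,0],"grip":-1},{"translation":[0,0,5],"twist":[0,0,0],"grip":-1},{"translation":[0,0,15],"twist":[0,0,0],"grip":-1},{"translation":[0,0,20],"twist":[0,0,0],"grip":-1},{"translation":[0,0,20],"twist":[0,0,0],"grip":-1},{"translation":[0,0,12],"twist":[0,0,0],"grip":-1},{"translation":[0,0,5],"twist":[0,0,0],"grip":-1},{"translation":[0,0,0],"twist":[0,0,0],"grip":-1},{"translation":[0,0,0],"twist":[0,0,0],"grip":-1},{"translation":[0,0,0],"twist":[0,0,0],"grip":-1}]'; python3 - <<'E'
from h import *
s=robot.read_state();print(s['tool_pos'].round(4),s['force'].round(2),R.from_rotvec(s['orientation']).as_matrix().round(3))
p,d=robot.read_camera("wrist");P=pts("wrist",d);t=s['tool_pos']
hsv=cv2.cvtColor(p,cv2.COLOR_RGB2HSV)
m=(d>0)&(hsv[...,2]<70)&(P[...,2]>t[2]+.02)&(P[...,2]<t[2]+.036)&(abs(P[...,1]-t[1])<.009)&(P[...,0]>t[0]-.05)&(P[...,0]<t[0]-.01)
Q=P[m]; print(len(Q),np.polyfit(Q[:,0]-t[0],Q[:,2],1).round(4),np.polyfit(Q[:,0]-t[0],Q[:,1]-t[1],1).round(4))
E
```

```text
t: 26.6
tool_pos: [0.4651, 0.26, 0.0673]
orientation: [-0.021, -3.141, 0.01]
force: [0.8, 0.0, -2.0]
opening: 0.0194
[0.4651 0.26   0.0673] [ 0.8   0.04 -2.02] [[-1.     0.013 -0.   ]
 [ 0.013  1.    -0.006]
 [ 0.    -0.006 -1.   ]]
2480 [0.0115 0.0957] [-0.0079  0.    ]
```

```bash
python3 -m pendant '[{"translation":[0,0,3],"twist":[0,0,0],"grip":-1},{"translation":[0,0,3],"twist":[0,0,0],"grip":-1},{"translation":[0,0,2],"twist":[0,0,0],"grip":-1},{"translation":[0,0,1],"twist":[0,0,0],"grip":-1},{"translation":[0,0,0.8],"twist":[0,0,0],"grip":-1},{"translation":[0,0,0.8],"twist":[0,0,0],"grip":-1},{"translation":[0,0,0.8],"twist":[0,0,0],"grip":-1},{"translation":[0,0,0.6],"twist":[0,0,0],"grip":-1},{"translation":[0,0,0],"twist":[0,0,0],"grip":-1},{"translation":[0,0,0],"twist":[0,0,0],"grip":-1}]'; python3 -c "
from h import *
s=robot.read_state();print(s['tool_pos'].round(4),s['force'].round(2),s['wrist_torque'].round(2))"
```

```text
t: 27.65
tool_pos: [0.4668, 0.2606, 0.0565]
orientation: [0.021, 3.138, -0.007]
force: [-0.0, 0.6, -2.2]
opening: 0.0195
[0.4668 0.2606 0.0565] [-0.04  0.59 -2.18] [0.07 0.04 0.02]
```

```bash
python3 -m pendant '[{"translation":[0,0,0.7],"twist":[0,0,0],"grip":-1},{"translation":[0,0,0.6],"twist":[0,0,0],"grip":-1},{"translation":[0,0,0.6],"twist":[0,0,0],"grip":-1},{"translation":[0,0,0.6],"twist":[0,0,0],"grip":-1},{"translation":[0,0,0.5],"twist":[0,0,0],"grip":-1},{"translation":[0,0,0.5],"twist":[0,0,0],"grip":-1},{"translation":[0,0,0.4],"twist":[0,0,0],"grip":-1},{"translation":[0,0,0.4],"twist":[0,0,0],"grip":-1},{"translation":[0,0,0.4],"twist":[0,0,0],"grip":-1},{"translation":[0,0,0.4],"twist":[0,0,0],"grip":-1}]'; python3 -c "
from h import *
s=robot.read_state();print(s['tool_pos'].round(4),s['force'].round(2),s['wrist_torque'].round(2))"
```

```text
t: 28.65
tool_pos: [0.4672, 0.2607, 0.0527]
orientation: [0.021, 3.137, -0.007]
force: [-3.5, -2.0, 5.4]
opening: 0.0197
[0.4672 0.2607 0.0527] [-3.52 -2.04  5.44] [-0.27  0.78  0.02]
```

```bash
python3 -m pendant '[{"translation":[0,0,0],"twist":[0,0,0],"grip":-1},{"translation":[0,0,0],"twist":[0,0,0],"grip":-1},{"translation":[0,0,0],"twist":[0,0,0],"grip":-0.4},{"translation":[0,0,0],"twist":[0,0,0],"grip":-0.3},{"translation":[0,0,0],"twist":[0,0,0],"grip":0},{"translation":[0,0,0],"twist":[0,0,0],"grip":1},{"translation":[0,0,0],"twist":[0,0,0],"grip":1},{"translation":[0,0,0],"twist":[0,0,0],"grip":1},{"translation":[0,0,0],"twist":[0,0,0],"grip":1},{"translation":[0,0,0],"twist":[0,0,0],"grip":1}]' 10
```

```text
t: 29.65
tool_pos: [0.468, 0.2611, 0.0525]
orientation: [0.021, 3.135, -0.005]
force: [0.8, 0.0, 0.2]
opening: 0.076
```

```bash
python3 -m pendant '[{"translation":[0,0,0],"twist":[0,0,0],"grip":1},{"translation":[0,0,-5],"twist":[0,0,0],"grip":1},{"translation":[0,0,-10],"twist":[0,0,0],"grip":1},{"translation":[0,0,-20],"twist":[0,0,0],"grip":1},{"translation":[0,0,-30],"twist":[0,0,0],"grip":1},{"translation":[0,0,-35],"twist":[0,0,0],"grip":1},{"translation":[0,0,-35],"twist":[0,0,0],"grip":1},{"translation":[20,0,-30],"twist":[0,0,0],"grip":1},{"translation":[30,0,-10],"twist":[0,0,0],"grip":1},{"translation":[20,0,0],"twist":[0,0,0],"grip":1}]'
```

```text
t: 30.65
tool_pos: [0.3963, 0.2622, 0.2405]
orientation: [0.025, 3.133, -0.003]
force: [0.8, -1.1, -0.7]
opening: 0.0926
```

```bash
python3 -m pendant '[{"translation":[20,20,0],"twist":[0,0,0],"grip":1},{"translation":[20,40,0],"twist":[0,0,0],"grip":1},{"translation":[0,40,0],"twist":[0,0,0],"grip":1},{"translation":[0,40,0],"twist":[0,0,0],"grip":1},{"translation":[0,40,0],"twist":[0,0,0],"grip":1},{"translation":[0,30,0],"twist":[0,0,0],"grip":1},{"translation":[0,20,0],"twist":[0,0,0],"grip":1},{"translation":[0,0,0],"twist":[0,0,0],"grip":1},{"translation":[0,0,0],"twist":[0,0,0],"grip":1},{"translation":[0,0,0],"twist":[0,0,0],"grip":1}]'
python3 - <<'E'
from h import *
b,e=robot.read_camera("top");P=pts("top",e)
D=np.load("top0.npz");P0=pts("top",D["d"])
for n,(r,c,r2,c2) in dict(grip=(250,219,276,225),rod=(222,222,244,226)).items():
    print(n,[np.round(np.median(x[r:r2,c:c2].reshape(-1,3),0),4).tolist() for x in(P0,P)])
g=cv2.resize(b[100:325,190:490],None,fx=2.6,fy=2.6,interpolation=2);cv2.imwrite("pics/end.png",g[...,::-1])
E
```

```text
t: 31.65
tool_pos: [0.3566, 0.502, 0.2537]
orientation: [0.025, 3.12, 0.012]
force: [-0.4, -0.2, -0.1]
opening: 0.0929
grip [[0.4698, 0.2576, 0.0793], [0.4698, 0.2577, 0.08]]
rod [[0.5415, 0.2647, 0.0362], [0.5397, 0.2573, 0.0703]]
```

View pics/end.png

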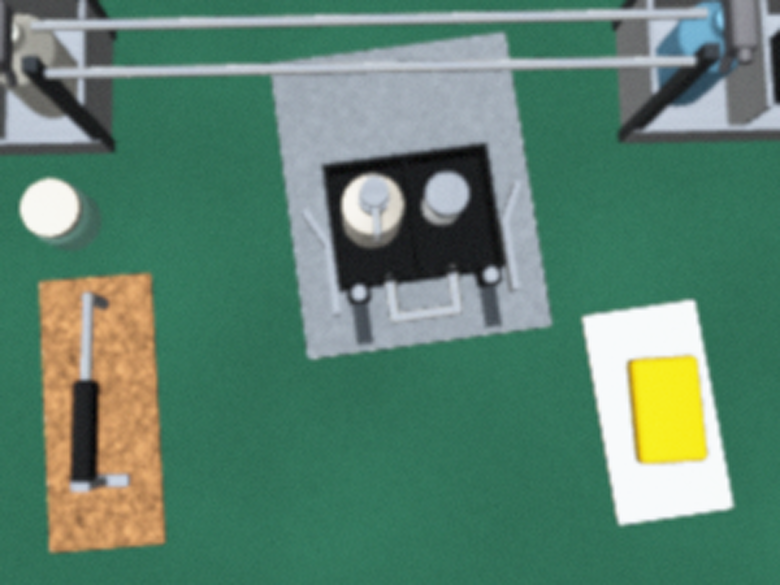

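The final view shows the tray's front wall on both posts. The hook is upright on the mat as it was at the start, and the sponge, jar, dispenser and nozzle are in place.

```bash
python3 -c "
from plant import robot
s=robot.read_state();print(s['t'],s['force'].round(2),abs(s['dq']).max().round(3));print(robot.close_job())"
```

```text
31.7 [-0.59 -0.12  0.65] 0.004
the job is handed in; nothing more can be done
None
```

The tray is home against both stop posts, the hook is back upright on its cork mat, and the job was handed in at 31.7 s.

- **Pull:** the tray slid with about 3–4 N and I felt the stop with its front wall near dock x = 12 mm. I then held about 13–15 N of pull for roughly 2 s (about 15.0 N at the peak, then 13.1 N). That is about 10–12 N above sliding.
- **Unhooking:** I moved the pin off the bar until the pull force read zero (-0.1 N), then lifted it straight out.
- **Last check:** the final top picture shows the tray on both posts, dispenser and nozzle upright, and sponge and jar in place. The hook's grip was within 1 mm of its starting position and height. The arm was clear and still.

**Oddities:**
- While holding, the wrist also felt a downward force of up to about 11 N, and the tool pitched by up to 1.7°, which I corrected.
- Setting the hook down touched the mat with about 5 N.
- The force was only read at the end of each 1 s move, so short peaks in between were not seen.
- The rod-height numbers in my last comparison disagreed (36 against 70 mm). I took that to be the thin rod missing the sampling window in the first picture.

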